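# Unlock the eccentric cam and feed a carton into the scanning bay

## Robot

A 7-joint arm with a two-finger parallel gripper is mounted at the origin on the work surface. World frame = base frame: x ahead of the robot, y to its left, z up, the work surface at z = 0. Lengths are in m, angles in degrees, forces in N, time in s.
With the tool pointing down it reaches from about 0.4 to 0.925 m from the base axis. Payload 5.6 kg.
Tool frame: the origin (TCP) lies on the centre line of the jaws, within the pads' length; the fingertips stand env.tip_extent ahead of it and the grasp point (between the pads) lies 8 mm behind it (env.tip_extent is the distance from the TCP to the fingertips, in m); z points along the fingers, y is the direction in which the jaws open and shut (so a half turn about z gives the same grasp; the last joint's range is limited). The gripper opens to 85 mm and grips with 20 to 120 N. Pads are 22 mm wide; open, the fingers measure 114 mm over their backs; the gripper's body (76 mm by 85 mm) begins 54 mm behind the grasp point. The pads swing forward as they close: fully open they stand 13 mm farther back than shut.
Start: joints at [-72.651, 26.786, -0.665, 91.828, 0.344, 61.387, -3.226], TCP at [0.22, 0.612, 0.214] pointing down, gripper open.
Joint ranges: [-144.91, 144.91], [-17.63, 115.5], [-89.93, 88.59], [15.96, 139.68], [-74.01, 254.01], [8.47, 105.57], [-167.45, 167.45]. Speed limits (degrees/s): [147.25, 147.25, 180, 180, 180, 180, 180].

## Interface

Orientations are given as a 3x3 rotation matrix whose columns are the frame's x, y, z axes.
In Python, from cell import env gives the robot as it stands.
- The arm moves only by the tool arm_command, never from a script. Its argument "steps" is a list of rows, each a list of 4 numbers: the shift along the tool's x, y, z in m, then the turn about the tool's z in degrees. In form: [[x, y, z, roll], ...]. A call has 1 to 5 rows; each row shifts and turns the commanded pose from where the row before left it, along the tool's axes as they then stand; what a row does not reach is not made up. A row lasts 1/12 s, in which the tool goes at most 41.7 mm and 7.16 degrees, less where a joint would pass 70% of its speed; a pose out of reach is approached as far as the arm can. A call with a gripper value outside its range is refused whole. "fingers" is the closure, from 0 (fully open) to 1 (shut), set as the call begins (left out, the last holds). The fingers move at their own pace and stop on an object; "force" is the grip in N (left out, the last holds). Time passes only in rows, so rows that do not move let the fingers close. It gives the time, the measured TCP pose, the force and the opening at its end, in the units of the state.
- env.state(): the state, without advancing time (a new reading comes with each control period).
- env.read_camera(name): name is "scene" or "top" or "wrist"; returns a dict with "image" (480x640x3 uint8, red, green, blue), "depth" (480x640 float32, m along the optical axis (not along the pixel's ray), 0 where there is no reading), "mtx" (3x3 intrinsics, pixels), "R" (3x3) and "t" (3): a world point X has camera coordinates R X + t. Camera axes: x right, y down, z forward; pixel columns grow to the right and rows downward; lengths in m; the calibration is good to about 2 mm. A picture is of the moment at which its call begins.
- env.hand_in(): hands the job in, once; it reports no verdict.
The state is a dict: "clock": time; "joint_positions": joint angles; "dq": joint speeds; "tau": joint torques, N m; "tcp_pos": TCP position; "tool_rot": TCP orientation; "contact_force": force on the tool from outside, world axes, zero at the start; "torque": the same for the moment, N m; "opening": opening from 0.0 (shut) to 1.0 (fully open).
Only numpy, scipy, OpenCV 4.12 (cv2) and the standard library are available. Lean on these libraries where they do the work, as an engineer would, in place of code of your own. Each camera call takes 0.05 s, during which the arm holds its last target.

## Task

A small carton waits in the channel of the feed jig, but the eccentric cam at the side stops the push slide short. With the slide still back, push the cam's lever round by its upright peg until the cam is at its low point (thin side facing the slide's roller, lever pointing straight forward along the channel), and only then push the slide forward fully home so that it brings the carton into the scanning bay. Do it all by pushing with the fingertips: grasp and lift nothing, keep the carton upright, and leave the other goods on the bench alone.

Things in the scene. Friction and masses are not known exactly. Their poses are not given: they have to be found in the camera images.
- jig: fixed feed jig: plywood base 12 mm thick, spanning x -155 to 95, y -75 to 165 mm. Origin at table height on the channel's centre line; x = forward, the way slide and carton move (roughly away from the robot), y left, z up. Channel: two rails 76 mm apart, tops 24 mm above the table. Apart from the scan head, nothing is taller than 85 mm
- cam_axis (a point): fixed pivot of the cam (x -20, y 105 mm in the jig's frame), 40 mm above the table. The cam is a dark steel disc 70 mm across, 12 to 28 mm above the table, its centre 16 mm off the pivot on the side to which the lever points
- peg (a point): upright steel peg at the end of the cam's lever, 16 mm across, 29 to 85 mm above the table; this point is on its axis, 57 mm above the table. It travels on a circle of 70 mm radius about cam_axis. The lever bar is 14 mm wide, 29 to 36 mm above the table. Pushing the peg takes about 5 N; the cam stays where it is left
- cam_part (a joint): angle of the cam lever, rad, counter-clockwise from above: 0 = lever along the jig's x axis (straight forward), which is the low point, thin side towards the slide's roller; 1.57 = lever along the jig's +y. It can turn from -0.6 to 2.6 (0 is not an end stop) and starts between 1.35 and 2.35
- pad (a point): centre of the rear (robot-side) face of the slide's pusher plate, to be pushed along the jig's x (at x -95, y 0 mm there when fully back): steel, 64 mm wide, 10 mm thick, 14 to 74 mm above the table; this point is 44 mm up. It slides with about 3 N and stays where it is left
- slide_part (a joint): travel of the slide along the jig's x, m: 0 = fully back, 0.055 = fully home against its end stop; starts at 0 to 0.01. With the cam high it stops 6 to 24 mm short
- roller (a point): axis of the roller (16 mm across) at the left end of the slide's follower arm, in line with the cam; moves with the slide and meets the cam's edge. The arm, 16 mm wide, 27 to 34 mm above the table, runs from the pusher plate left to the roller
- bay (a point): centre of the scanning bay's floor, fixed on the jig, 12 mm above the table: the black patch from x -40 to 44 mm in the jig's frame, inside the channel, with a low fence (top 32 mm above the table) across its far end at x = 47 mm
- scan_head (a point): scan head on a post at the right of the bay, fixed on the jig, 125 mm tall; not part of the job
- carton_mid (a point): centre (half-way up) of the small brown carton in the channel ahead of the pusher plate: 60 mm along the channel, 70 mm wide, 45 mm high, resting on the jig's base 12 mm above the table. The slide pushes it; fully home, its centre is at about x = 0 in the jig's frame
- spare_mid (a point): loose white carton, 55 x 45 x 75 mm tall, on the table to the right of the jig; this point is its centre. Not part of the job
- tape_mid (a point): loose roll of clear tape lying flat, 76 mm across, 24 mm high, right of the jig; this point is its centre. Not part of the job
- stamp_mid (a point): loose wooden hand stamp, 32 mm across, 66 mm tall, beyond the jig's far edge; this point is its centre. Not part of the job
- slim_mid (a point): loose black carton, 30 x 80 x 35 mm tall, beyond the jig's far edge; this point is its centre. Not part of the job
- bottle_mid (a point): loose white bottle, 54 mm across, 130 mm tall, left on the bench; this point is its centre. Not part of the job
- cup_mid (a point): loose white cup, 72 mm across, 90 mm tall, left on the bench; this point is its centre. Not part of the job
- tall_mid (a point): loose brown carton, 60 x 60 x 110 mm tall, right on the bench; this point is its centre. Not part of the job
- flat_mid (a point): loose grey carton, 110 x 80 x 30 mm high, right on the bench; this point is its centre. Not part of the job
There are look-alikes about, which are no part of the job. Leave any green or pink look-alike of the part that bears carton_mid alone.

How it is judged:
By the outcome, as a careful person would: the job done as asked, in the order asked, and still so for the second after the job is handed in, with the robot touching nothing.
It also fails if it takes over 58 s, if anything falls off the work surface, if the arm or the gripper's body presses on something with over 40 N, if the wrist force passes 120 N, or if a joint passes its speed limit or range.

## Working session

There is one attempt and no reset: what is moved stays moved. The work goes in short steps, Python scripts to look and compute and a tool call to move; the robot and the scene stay as the last step left them, time stands still between calls to the robot, and variables do not carry over. Pictures are saved under pics/ and viewed, and the job is handed in when it is done.

Besides the shell and the picture viewer there is one more tool, called after "Emit:" in YAML: its name, and indented under it one key for each argument. arm_command: Moves the arm, as the interface text tells. Its arguments: {"type":"object","properties":{"steps":{"type":"array"},"fingers":{"type":"number"},"force":{"type":"number"}},"required":["steps"]}

```bash
mkdir -p pics; ls; python3 - <<'E'
from cell import env
import cv2,numpy as np
s=env.state();print({k:np.round(v,3).tolist() for k,v in s.items()},env.tip_extent)
for n in("scene","top"):
    c=env.read_camera(n);cv2.imwrite(f"pics/{n}0.png",c["image"][:,:,::-1]);np.savez(f"{n}0.npz",**c)
    print(n,c["mtx"].tolist(),c["R"].round(3).tolist(),c["t"].round(3).tolist(), (-c["R"].T@c["t"]).round(3))
E
```

```text
pics
{'clock': 0.0, 'joint_positions': [-72.651, 26.837, -0.667, 91.883, 0.344, 61.388, -3.226], 'dq': [0.034, 0.022, 0.002, -0.018, 0.101, 0.04, -0.067], 'tau': [-0.0, -53.239, 0.021, -25.13, 0.011, 0.008, -0.0], 'tcp_pos': [0.22, 0.611, 0.213], 'tool_rot': [[-0.941, 0.339, -0.001], [0.339, 0.941, -0.002], [-0.0, -0.002, -1.0]], 'contact_force': [-0.802, -0.611, -0.97], 'torque': [0.021, 0.042, -0.038], 'opening': 1.001} 0.011
scene [[566.8577658170259, 0.0, 322.1320545888101], [0.0, 566.8577658170259, 238.91661515416706], [0.0, 0.0, 1.0]] [[-0.187, 0.982, -0.006], [0.715, 0.132, -0.686], [-0.673, -0.133, -0.728]] [0.106, -0.281, 1.697] [1.363 0.158 1.042]
top [[444.9418788255445, 0.0, 318.0036126337285], [0.0, 444.9418788255445, 242.0695948935826], [0.0, 0.0, 1.0]] [[0.011, -1.0, 0.01], [-0.997, -0.012, -0.072], [0.072, -0.01, -0.997]] [-0.009, 0.543, 1.193] [0.456 0.009 1.229]
```

View pics/scene0.png

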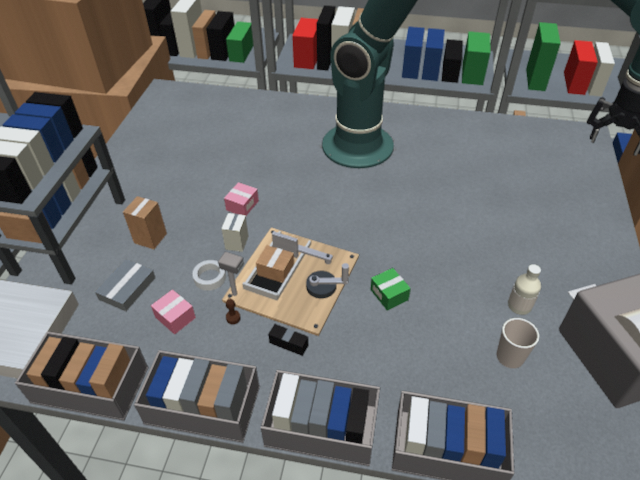

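View pics/top0.png

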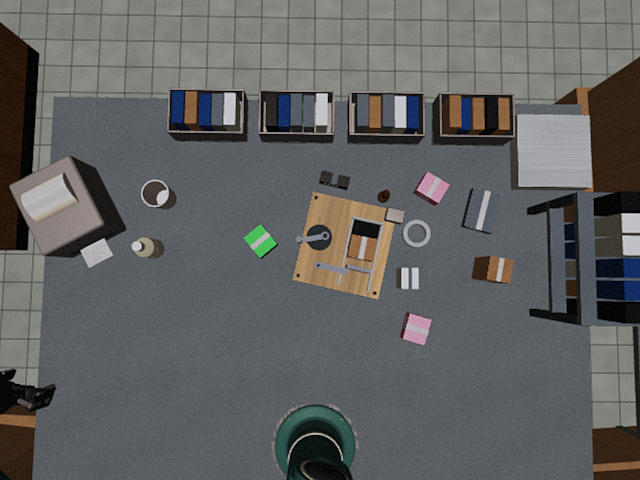

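The top view shows the wooden jig at about (345,245). The brown carton is in the channel at (362,247), the cam at (318,237), the peg at about (300,240), and the slide at (345,268). The look-alikes are green at (260,241) and pink at (432,187) and (417,329). The brown carton with the white stripe between the rails fits carton_mid. The other brown one, at (493,269), is the tall carton outside the jig. Next I'll measure the jig and enlarge it.

```bash
cat > h.py <<'E'
import numpy as np,cv2
def ray(c,u,v,z):
    R,t,K=c["R"],c["t"],c["mtx"]
    o=-R.T@t; d=R.T@np.linalg.solve(K,[u,v,1.]); return o+d*(z-o[2])/d[2]
def proj(c,X):
    p=c["mtx"]@(c["R"]@np.asarray(X)+c["t"]); return p[:2]/p[2]
E
python3 - <<'E'
from h import *
c=dict(np.load("top0.npz"));im=c["image"]
cv2.imwrite("pics/topcrop.png",cv2.resize(im[180:310,270:430,::-1],None,fx=5,fy=4.6,interpolation=cv2.INTER_CUBIC)[:600])
s=dict(np.load("scene0.npz"))
cv2.imwrite("pics/scenecrop.png",cv2.resize(s["image"][215:345,200:370,::-1],None,fx=4.6,fy=4.6,interpolation=cv2.INTER_CUBIC))
hsv=cv2.cvtColor(im,cv2.COLOR_RGB2HSV)
m=cv2.inRange(hsv,(8,60,120),(25,200,255));m2=np.zeros_like(m);m2[180:310,280:405]=m[180:310,280:405]
m2=cv2.morphologyEx(m2,cv2.MORPH_OPEN,np.ones((3,3)))
cs,_=cv2.findContours(m2,cv2.RETR_EXTERNAL,cv2.CHAIN_APPROX_NONE)
k=max(cs,key=cv2.contourArea);pts=np.array([ray(c,u,v,.012)[:2] for u,v in k[:,0]],np.float32)
r=cv2.minAreaRect(pts);print(r);print(cv2.boxPoints(r))
E
```

```text
((0.5374597907066345, -0.07671922445297241), (0.2404906004667282, 0.2505042254924774), 77.77023315429688)
[[ 0.38957828 -0.1677032 ]
 [ 0.63439757 -0.22076815]
 [ 0.6853413   0.01426475]
 [ 0.44052202  0.0673297 ]]
```

View pics/topcrop.png

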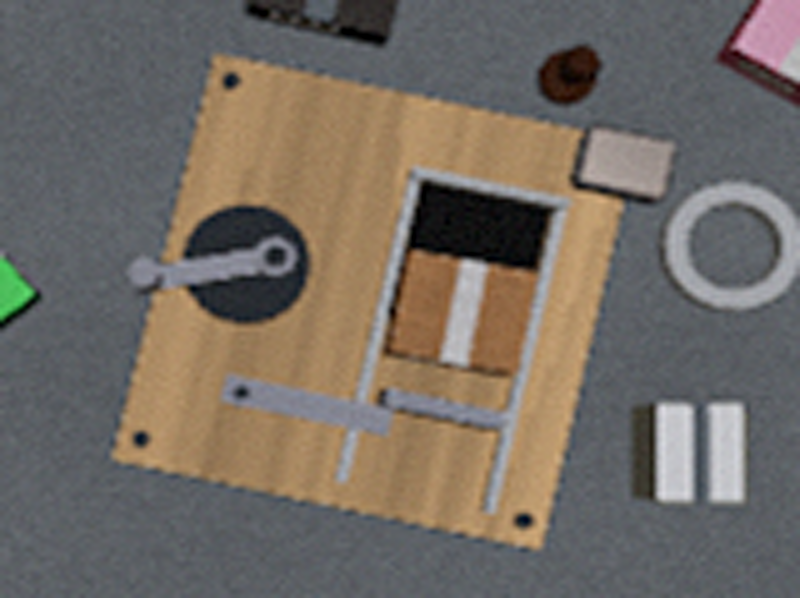

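View pics/scenecrop.png

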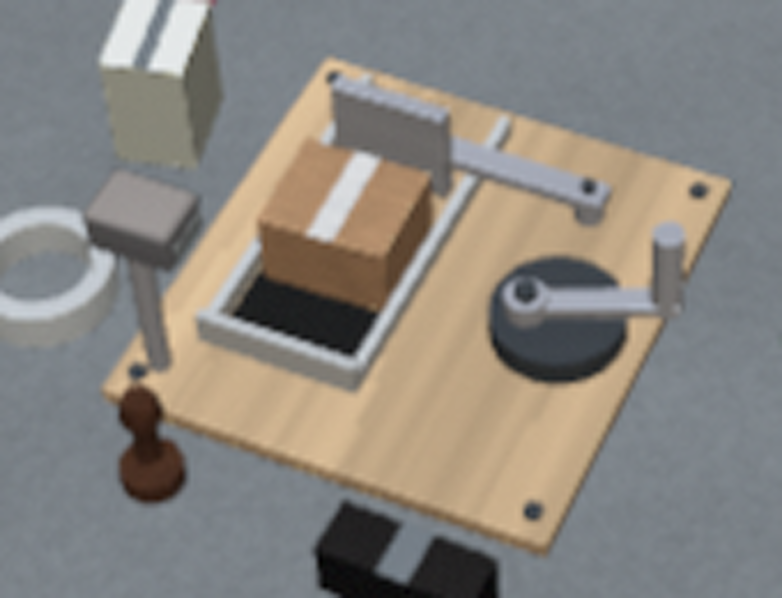

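```bash
cat >> h.py <<'E'
a=np.radians(77.770-90); Rj=np.array([[np.cos(a),-np.sin(a)],[np.sin(a),np.cos(a)]])
Oj=np.array([.53746,-.07672])-Rj@[-.030,.045]
def w2j(p): return Rj.T@(np.asarray(p)[:2]-Oj)
def j2w(p): return Oj+Rj@np.asarray(p)[:2]
E
python3 - <<'E'
from h import *
c=dict(np.load("top0.npz"));s=dict(np.load("scene0.npz"))
print("O",Oj,"yaw",np.degrees(a))
T=lambda x,y:(270+x/5,180+y/4.6)
S=lambda x,y:(200+x/4.6,215+y/4.6)
for n,q,z in [("pegtop",(144,272),.085),("axis",(277,256),.040),("rollertop",(240,391),.036),("plate rear L top",(385,405),.074),("plate rear R",(503,424),.074),("carton top",(462,312),.057)]:
    print(n,(w2j(ray(c,*T(*q),z))*1000).round(1))
for n,q,z in [("pegtop",(668,235),.085),("axis",(526,291),.040),("roller",(589,187),.036),("plate top L rear",(450,112),.074),("plate top R rear",(335,80),.074)]:
    print("S",n,(w2j(ray(s,*S(*q),z))*1000).round(1))
E
```

```text
O [ 0.55724651 -0.12705383] yaw -12.230000000000004
pegtop [-48.2 168.1]
axis [-20. 103.]
rollertop [-101.   104.8]
plate rear L top [-92.7  29.9]
plate rear R [-89.5 -32.1]
carton top [-31.1   0.7]
S pegtop [-44.3 170.7]
S axis [-19.4 106.1]
S roller [-98.4 107. ]
S plate top L rear [-87.1  34.9]
S plate top R rear [-84.8 -29.4]
```

Emit:
arm_command:
  steps:
    - [0,0,0,-7]
    - [0,0,0,-7]
    - [0,0,0,-7]
    - [0,0,0,-7]
    - [0,0,0,-7]
  fingers: 1
  force: 20

```text
clock: 0.52
tcp_pos: [0.2203, 0.6111, 0.2131]
tool_rot: [[-0.963, -0.268, -0.0], [-0.268, 0.963, -0.001], [0.001, -0.001, -1.0]]
contact_force: [0.4, 0.6, -0.4]
opening: 0.303
```

Emit:
arm_command:
  steps:
    - [0,0,0,-7]
    - [0,0,0,0]
    - [0,0,0,0]

```text
clock: 0.77
tcp_pos: [0.2205, 0.6112, 0.2132]
tool_rot: [[-0.927, -0.374, -0.0], [-0.374, 0.927, -0.001], [0.001, -0.001, -1.0]]
contact_force: [0.3, -0.6, -0.8]
opening: 0.004
```

```bash
cat >> h.py <<'E'
AX=np.array([-.020,.105])
def cen(th,off=.019): # tool centre in jig & -x direction world deg for lever angle th(deg)
    t=np.radians(th); r=np.array([np.cos(t),np.sin(t)]); tg=np.array([np.sin(t),-np.cos(t)])
    return j2w(AX+.07*r-off*tg), th-90+np.degrees(a)
def togo(target,dirdeg=None):
    from cell import env
    s=env.state();R=np.array(s["tool_rot"]);d=np.array(target)-s["tcp_pos"]
    cur=np.degrees(np.arctan2(-R[1,0],-R[0,0]))
    print("clock",s["clock"],"tcp",np.round(s["tcp_pos"],4),"-x dir",cur.round(1),"F",np.round(s["contact_force"],1),"open",s["opening"])
    print("target",np.round(target,4),"tool-frame delta mm",(R.T@d*1000).round(1),"roll needed",None if dirdeg is None else round(cur-dirdeg,1), "tilt",R[:,2].round(3))
E
python3 - <<'E'
from h import *
from cell import env
p,d=cen(125);print(env.tip_extent,np.round(env.state()["joint_positions"],1));togo([*p,.2],d)
E
```

```text
0.011 [-66.3  27.3  -9.4  91.4   4.9  61.7  35. ]
clock 0.7667 tcp [0.2205 0.6112 0.2132] -x dir 22.0 F [ 0.3 -0.6 -0.8] open 0.004256715261859597
target [0.5153 0.037  0.2   ] tool-frame delta mm [ -58.6 -642.8   13.5] roll needed -0.8 tilt [-0.    -0.001 -1.   ]
```

Emit:
arm_command:
  steps:
    - [-0.0037,-0.04,0,0]
    - [-0.0037,-0.04,0,0]
    - [-0.0037,-0.04,0,0]
    - [-0.0037,-0.04,0,0]
    - [-0.0037,-0.04,0,0]

```text
clock: 1.18
tcp_pos: [0.3135, 0.4314, 0.2136]
tool_rot: [[-0.927, -0.375, 0.0], [-0.375, 0.927, -0.0], [0.0, -0.0, -1.0]]
contact_force: [0.5, 0.5, 1.0]
opening: -0.001
```

Emit:
arm_command:
  steps:
    - [-0.0037,-0.04,0,0]
    - [-0.0037,-0.04,0,0]
    - [-0.0037,-0.04,0,0]
    - [-0.0037,-0.04,0,0]
    - [-0.0037,-0.04,0,0]

```text
clock: 1.6
tcp_pos: [0.4062, 0.2532, 0.2139]
tool_rot: [[-0.927, -0.374, 0.0], [-0.374, 0.927, 0.0], [-0.001, 0.0, -1.0]]
contact_force: [2.4, 1.2, 0.4]
opening: 0.003
```

Emit:
arm_command:
  steps:
    - [-0.0037,-0.04,0,0]
    - [-0.0037,-0.04,0,0]
    - [-0.0037,-0.04,0,0]
    - [-0.0037,-0.04,0,0]
    - [-0.0037,-0.04,0,0]

```text
clock: 2.02
tcp_pos: [0.4988, 0.075, 0.214]
tool_rot: [[-0.927, -0.374, 0.001], [-0.374, 0.927, 0.0], [-0.001, 0.0, -1.0]]
contact_force: [0.9, 0.8, 1.1]
opening: 0.002
```

Emit:
arm_command:
  steps:
    - [0,0,0,0]
    - [0,0,0,0]
    - [0,0,0,0]

```text
clock: 2.27
tcp_pos: [0.4979, 0.0774, 0.2135]
tool_rot: [[-0.927, -0.376, -0.001], [-0.376, 0.927, 0.0], [0.0, 0.001, -1.0]]
contact_force: [-0.3, -0.4, -0.0]
opening: -0.002
```

```bash
python3 - <<'E'
from h import *
from cell import env
p,d=cen(125);print(np.round(env.state()["joint_positions"],1));togo([*p,.063],d)
c=env.read_camera("scene");cv2.imwrite("pics/s1.png",c["image"][:,:,::-1])
E
```

```text
[-19.1  12.5   7.4 112.4  -2.   55.2 101.4]
clock 2.2667 tcp [0.4979 0.0774 0.2135] -x dir 22.1 F [-0.3 -0.4 -0. ] open -0.0016539308274919515
target [0.5153 0.037  0.063 ] tool-frame delta mm [ -1.  -44.  150.5] roll needed -0.7 tilt [-0.001  0.    -1.   ]
```

View pics/s1.png

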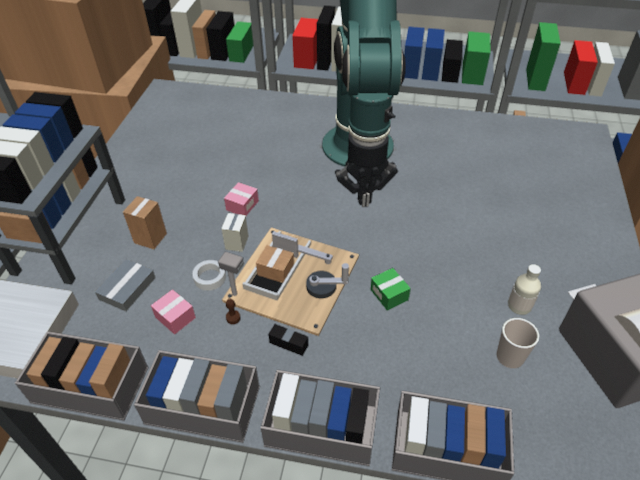

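Emit:
arm_command:
  steps:
    - [0,-0.022,0.01,0]
    - [-0.001,-0.022,0.02,0]
    - [0,0,0.03,0]
    - [0,0,0.03,0]
    - [0,0,0.02,0]

```text
clock: 2.73
tcp_pos: [0.5143, 0.038, 0.1015]
tool_rot: [[-0.925, -0.379, -0.002], [-0.379, 0.925, 0.0], [0.002, 0.001, -1.0]]
contact_force: [-0.8, 0.1, -0.1]
opening: 0.001
```

Emit:
arm_command:
  steps:
    - [0,0,0.02,0]
    - [0,0,0.02,0]
    - [0,0,0,0]
    - [0,0,0,0]
    - [0,0,0,0]

```text
clock: 3.15
tcp_pos: [0.5164, 0.0376, 0.0646]
tool_rot: [[-0.926, -0.379, 0.001], [-0.379, 0.926, 0.001], [-0.001, 0.0, -1.0]]
contact_force: [0.7, -0.4, 0.1]
opening: 0.002
```

```bash
python3 - <<'E'
from h import *
from cell import env
p,d=cen(125);togo([*p,.063],d)
p,d=cen(112);togo([*p,.063],d)
c=env.read_camera("scene");cv2.imwrite("pics/s2.png",cv2.resize(c["image"][195:345,220:420,::-1],None,fx=4,fy=4,interpolation=cv2.INTER_CUBIC))
E
```

```text
clock 3.15 tcp [0.5164 0.0376 0.0646] -x dir 22.3 F [ 0.7 -0.4  0.1] open 0.0020102943884662346
target [0.5153 0.037  0.063 ] tool-frame delta mm [ 1.2 -0.2  1.6] roll needed -0.5 tilt [ 0.001  0.001 -1.   ]
clock 3.15 tcp [0.5164 0.0376 0.0646] -x dir 22.3 F [ 0.7 -0.4  0.1] open 0.0020102943884662346
target [0.5293 0.0456 0.063 ] tool-frame delta mm [-15.    2.4   1.6] roll needed 12.5 tilt [ 0.001  0.001 -1.   ]
```

View pics/s2.png

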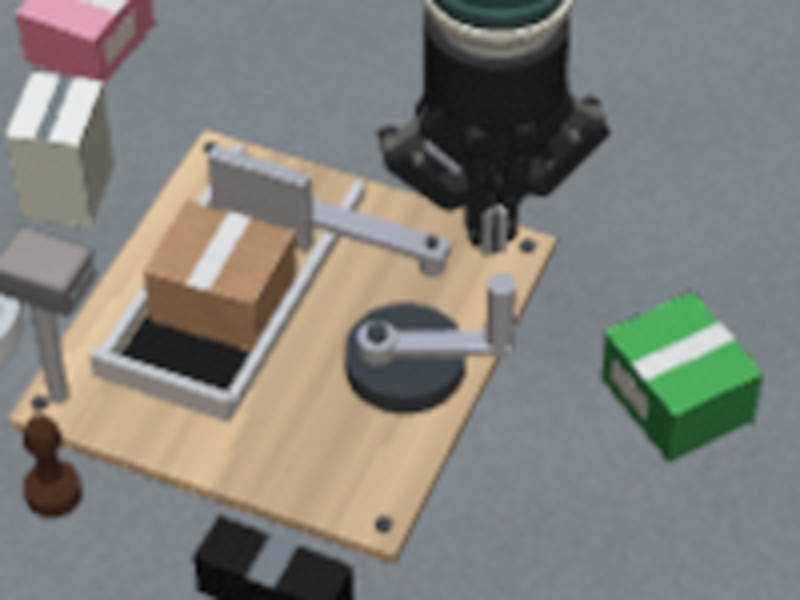

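Emit:
arm_command:
  steps:
    - [-0.0049,0.0012,0.001,4]
    - [-0.0049,0.0012,0,4]
    - [-0.0049,0.0012,0,4]
    - [-0.0049,0.0012,0,4]
    - [-0.0049,0.0012,0,4]

```text
clock: 3.62
tcp_pos: [0.5364, 0.0486, 0.0637]
tool_rot: [[-0.999, -0.035, -0.003], [-0.035, 0.999, 0.0], [0.003, 0.001, -1.0]]
contact_force: [-5.6, -1.2, 1.7]
opening: 0.002
```

```bash
python3 - <<'E'
from h import *
from cell import env
p,d=cen(104);togo([*p,.063],d)
E
```

```text
clock 3.6167 tcp [0.5364 0.0486 0.0637] -x dir 2.0 F [-5.6 -1.2  1.7] open 0.001980924091796486
target [0.5388 0.0492 0.063 ] tool-frame delta mm [-2.4  0.5  0.7] roll needed 0.2 tilt [-0.003  0.    -1.   ]
```

Contact is at about 5 N, as expected, so I'll continue round the arc.

Emit:
arm_command:
  steps:
    - [-0.0049,0.0012,0,4]
    - [-0.0049,0.0012,0,4]
    - [-0.0049,0.0012,0,4]
    - [-0.0049,0.0012,0,4]
    - [-0.0049,0.0012,0,4]

```text
clock: 4.03
tcp_pos: [0.5612, 0.0529, 0.0637]
tool_rot: [[-0.951, 0.308, -0.003], [0.308, 0.951, 0.002], [0.004, 0.001, -1.0]]
contact_force: [-5.6, 1.0, 2.1]
opening: -0.0
```

Emit:
arm_command:
  steps:
    - [-0.0049,0.0012,0,4]
    - [-0.0049,0.0012,0,4]
    - [-0.0049,0.0012,0,4]
    - [-0.0049,0.0012,0,4]
    - [-0.0049,0.0012,0,4]

```text
clock: 4.45
tcp_pos: [0.586, 0.0485, 0.0637]
tool_rot: [[-0.789, 0.615, -0.003], [0.615, 0.789, 0.003], [0.004, 0.0, -1.0]]
contact_force: [-5.0, 2.3, 1.6]
opening: 0.003
```

```bash
python3 - <<'E'
from h import *
from cell import env
p,d=cen(64);togo([*p,.063],d)
c=env.read_camera("scene");cv2.imwrite("pics/s3.png",cv2.resize(c["image"][195:345,220:420,::-1],None,fx=4,fy=4,interpolation=cv2.INTER_CUBIC))
E
```

```text
clock 4.45 tcp [0.586  0.0485 0.0637] -x dir -37.9 F [-5.   2.3  1.6] open 0.003418986574303359
target [0.5883 0.0465 0.063 ] tool-frame delta mm [-3.1 -0.1  0.7] roll needed 0.3 tilt [-0.003  0.003 -1.   ]
```

View pics/s3.png

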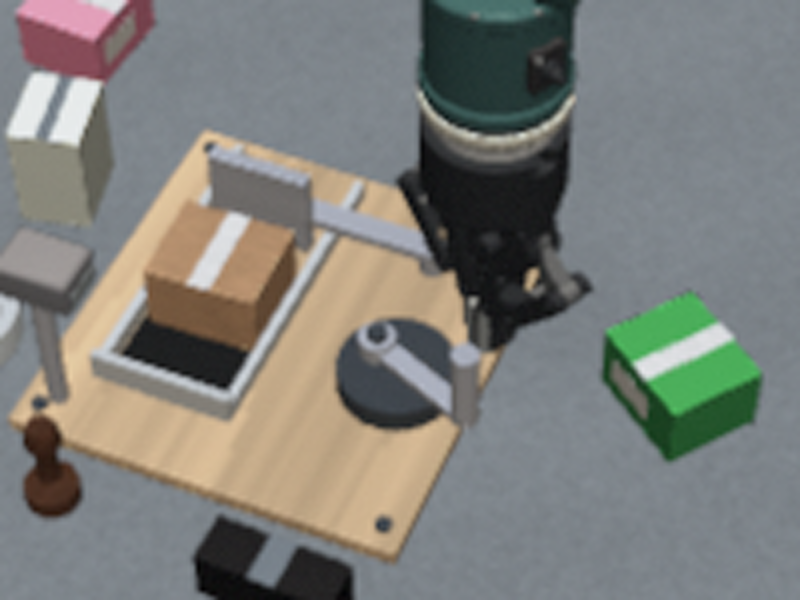

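The picture shows the peg at (465,355) being pushed from behind and the lever at about 65°. Nothing else has moved, so I'll go on.

Emit:
arm_command:
  steps:
    - [-0.0049,0.0012,0,4]
    - [-0.0049,0.0012,0,4]
    - [-0.0049,0.0012,0,4]
    - [-0.0049,0.0012,0,4]
    - [-0.0049,0.0012,0,4]

```text
clock: 4.92
tcp_pos: [0.6079, 0.0358, 0.0637]
tool_rot: [[-0.532, 0.846, -0.001], [0.846, 0.532, 0.004], [0.004, 0.001, -1.0]]
contact_force: [-4.3, 3.9, 1.9]
opening: -0.003
```

Emit:
arm_command:
  steps:
    - [-0.0049,0.0012,0,4]
    - [-0.0049,0.0012,0,4]
    - [-0.0049,0.0012,0,4]
    - [-0.0049,0.0012,0,4]
    - [-0.0049,0.0012,0,4]

```text
clock: 5.33
tcp_pos: [0.624, 0.0167, 0.0638]
tool_rot: [[-0.211, 0.977, -0.0], [0.977, 0.211, 0.004], [0.004, 0.001, -1.0]]
contact_force: [-2.9, 4.8, 0.6]
opening: -0.002
```

Emit:
arm_command:
  steps:
    - [-0.0049,0.0012,0,4]
    - [-0.0049,0.0012,0,4]
    - [-0.0049,0.0012,0,4]
    - [0,0,0,0]
    - [0,0,0,0]

```text
clock: 5.75
tcp_pos: [0.6303, 0.0015, 0.0637]
tool_rot: [[-0.007, 1.0, 0.001], [1.0, 0.007, 0.002], [0.002, 0.001, -1.0]]
contact_force: [-0.4, 5.3, 2.8]
opening: 0.002
```

```bash
python3 - <<'E'
from h import *
from cell import env
p,d=cen(0);togo([*p,.063],d)
c=env.read_camera("scene");cv2.imwrite("pics/s4.png",cv2.resize(c["image"][195:345,220:420,::-1],None,fx=4,fy=4,interpolation=cv2.INTER_CUBIC))
E
```

```text
clock 5.75 tcp [0.6303 0.0015 0.0637] -x dir -89.6 F [-0.4  5.3  2.8] open 0.002419666911187741
target [ 0.6324 -0.0165  0.063 ] tool-frame delta mm [-18.    2.    0.6] roll needed 12.6 tilt [ 0.001  0.002 -1.   ]
```

View pics/s4.png

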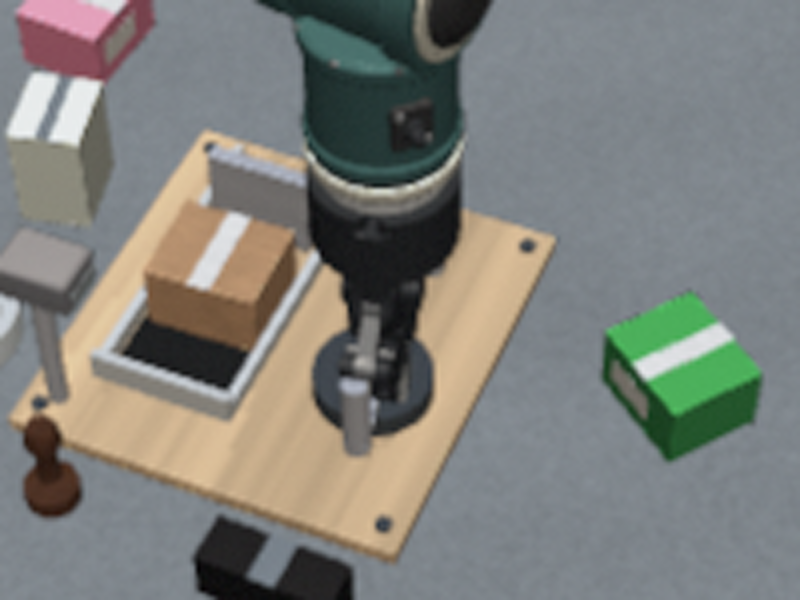

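Emit:
arm_command:
  steps:
    - [-0.0049,0.0012,0,4]
    - [-0.0049,0.0012,0,4]
    - [-0.001,0.0003,0,0.5]
    - [0,0,0,0]
    - [0,0,0,0]

```text
clock: 6.22
tcp_pos: [0.6327, -0.0108, 0.0633]
tool_rot: [[0.142, 0.99, 0.002], [0.99, -0.142, 0.001], [0.001, 0.001, -1.0]]
contact_force: [1.5, 4.9, 4.0]
opening: 0.0
```

```bash
python3 - <<'E'
from h import *
from cell import env
p,d=cen(0);togo([*p,.063],d)
c=env.read_camera("scene");np.savez("s5.npz",**c)
P=proj(c,[*j2w([.05,.105]),.085]);print("expected peg top px",P)
u,v=P.astype(int);print("crop origin",u-40,v-30)
cv2.imwrite("pics/s5.png",cv2.resize(c["image"][v-30:v+30,u-40:u+40,::-1],None,fx=10,fy=10,interpolation=cv2.INTER_CUBIC))
E
```

```text
clock 6.2167 tcp [ 0.6327 -0.0108  0.0633] -x dir -98.2 F [1.5 4.9 4. ] open 0.0004612117380985164
target [ 0.6324 -0.0165  0.063 ] tool-frame delta mm [-5.6  0.5  0.3] roll needed 4.1 tilt [ 0.002  0.001 -1.   ]
expected peg top px [300.62845988 287.91180028]
crop origin 260 257
```

View pics/s5.png

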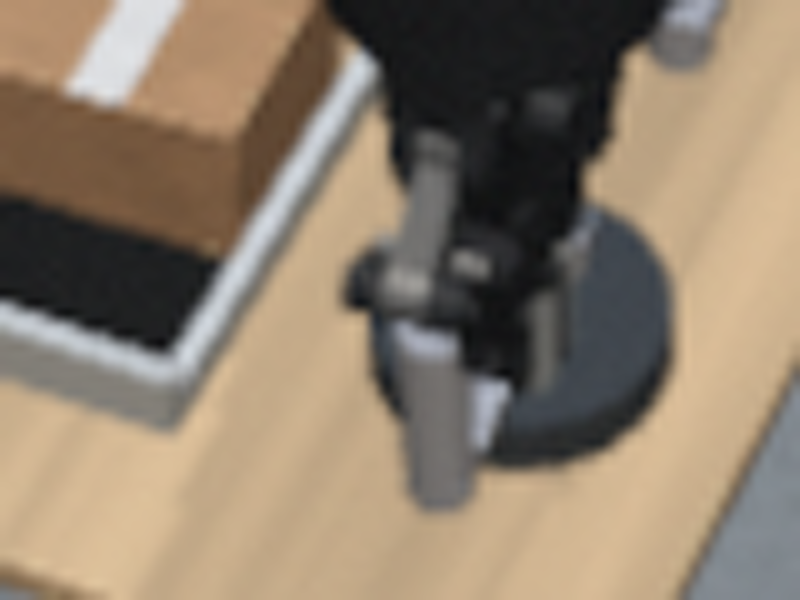

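Emit:
arm_command:
  steps:
    - [-0.0025,0.0003,0,2]
    - [-0.0025,0.0003,0,2]
    - [0,0,0,0]
    - [0,0,0,0]
    - [0,0,0,0]

```text
clock: 6.68
tcp_pos: [0.6327, -0.0164, 0.0631]
tool_rot: [[0.212, 0.977, 0.002], [0.977, -0.212, -0.0], [0.0, 0.002, -1.0]]
contact_force: [2.3, 4.4, 2.8]
opening: -0.003
```

```bash
python3 - <<'E'
from h import *
p,d=cen(0);togo([*p,.063],d)
E
```

```text
clock 6.6833 tcp [ 0.6327 -0.0164  0.0631] -x dir -102.2 F [2.3 4.4 2.8] open -0.0029376273166548906
target [ 0.6324 -0.0165  0.063 ] tool-frame delta mm [-0.1 -0.3  0.1] roll needed 0.0 tilt [ 0.002 -0.    -1.   ]
```

Emit:
arm_command:
  steps:
    - [0.012,0,0,0]
    - [0.015,0,-0.005,0]
    - [0.01,0,-0.03,0]
    - [0,0,-0.04,0]
    - [0,0,-0.04,0]

```text
clock: 7.1
tcp_pos: [0.6378, 0.0196, 0.177]
tool_rot: [[0.212, 0.977, -0.005], [0.977, -0.212, -0.003], [-0.004, -0.004, -1.0]]
contact_force: [1.0, -0.1, 0.1]
opening: 0.003
```

Emit:
arm_command:
  steps:
    - [0,-0.03,-0.02,-7]
    - [0.004,-0.03,0,-7]
    - [0.007,-0.03,0,-7]
    - [0.01,-0.03,0,-7]
    - [0.013,-0.03,0,-7]

```text
clock: 7.52
tcp_pos: [0.4849, 0.048, 0.1969]
tool_rot: [[-0.392, 0.92, -0.002], [0.92, 0.392, -0.002], [-0.001, -0.002, -1.0]]
contact_force: [0.7, -0.0, 1.2]
opening: 0.0
```

Emit:
arm_command:
  steps:
    - [0.015,-0.02,0,-7]
    - [0.015,-0.01,0,-7]
    - [0.015,0,0,-7]
    - [0.01,0.01,0,-7]
    - [0.01,0.01,0,-7]

```text
clock: 7.93
tcp_pos: [0.4356, 0.1026, 0.1973]
tool_rot: [[-0.848, 0.53, -0.001], [0.53, 0.848, -0.001], [0.0, -0.002, -1.0]]
contact_force: [0.5, -0.1, -0.4]
opening: 0.006
```

```bash
python3 - <<'E'
from h import *
from cell import env
togo([*j2w([-.130,0]),.055],np.degrees(a))
for n in("scene","top"):
    c=env.read_camera(n);np.savez(n+"6.npz",**c)
    u,v=proj(c,[*j2w([-.01,.05]),.04]).astype(int);print(n,"origin",u-70,v-52)
    cv2.imwrite(f"pics/{n}6.png",cv2.resize(c["image"][v-52:v+52,u-70:u+70,::-1],None,fx=5.7,fy=5.7,interpolation=cv2.INTER_CUBIC))
E
```

```text
clock 7.9333 tcp [0.4356 0.1026 0.1973] -x dir -32.0 F [ 0.5 -0.1 -0.4] open 0.005695888820817565
target [ 0.4302 -0.0995  0.055 ] tool-frame delta mm [-102.5 -174.1  142.6] roll needed -19.7 tilt [-0.001 -0.001 -1.   ]
scene origin 220 221
top origin 275 184
```

View pics/scene6.png

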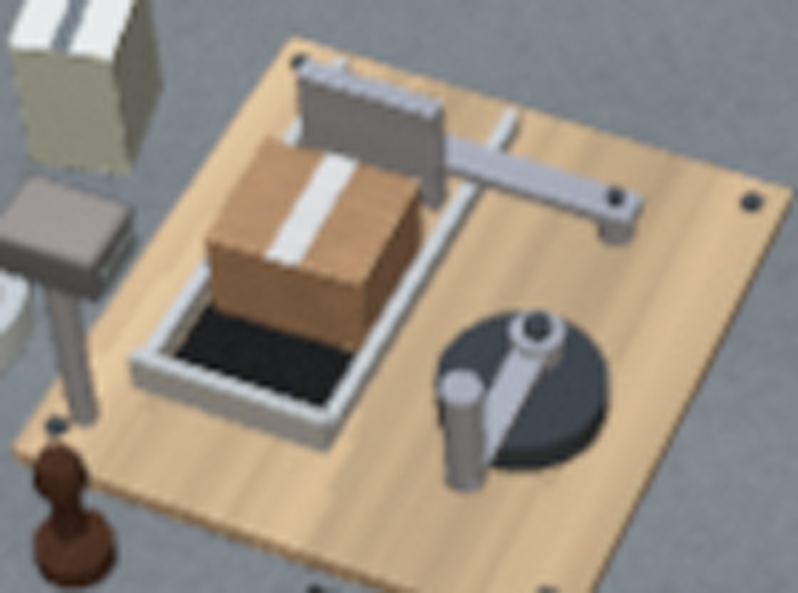

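View pics/top6.png

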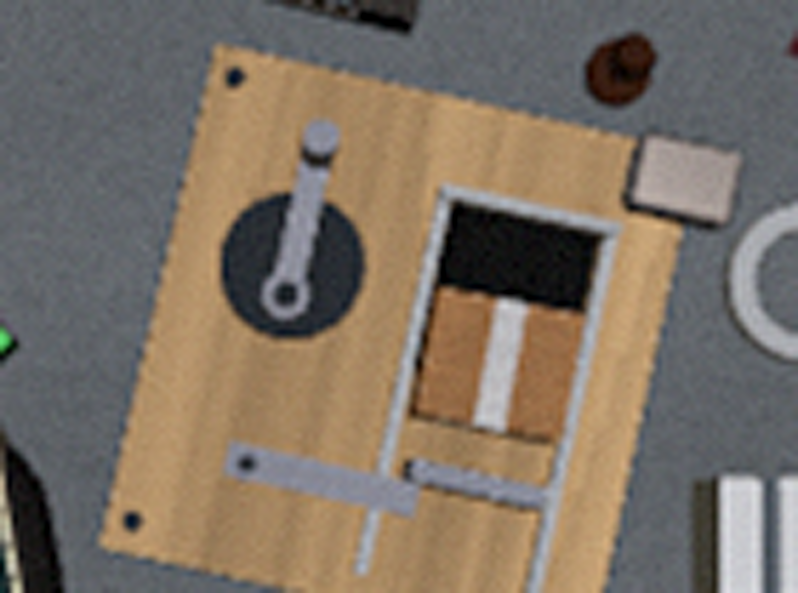

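```bash
python3 - <<'E'
from h import *
for n,o,p,q,b,b2 in [("scene",(220,221),(461,387),(537,326),(590,395),0),("top",(275,184),(322,136),(285,293),(292,265),0)]:
    c=dict(np.load(n+"6.npz")); f=lambda x:(o[0]+x[0]/5.7,o[1]+x[1]/5.7)
    P=w2j(ray(c,*f(p),.085));A=w2j(ray(c,*f(q),.042));print(n,P.round(4),A.round(4),"angle",np.degrees(np.arctan2(*(P-A)[::-1])).round(1))
    # cam disc centroid
    if n=="top":
        im=c["image"];hsv=cv2.cvtColor(im,cv2.COLOR_RGB2HSV)
        w=im[210:250,305:345].astype(int);m=((w.sum(2)<170)&(w[...,0]<=w[...,2])).astype(np.uint8)
        cs,_=cv2.findContours(m,cv2.RETR_EXTERNAL,cv2.CHAIN_APPROX_NONE);k=max(cs,key=cv2.contourArea)
        (x,y),r=cv2.minEnclosingCircle(cv2.convexHull(k));C=w2j(ray(c,305+x,210+y,.028));print("disc",C.round(4),r,np.degrees(np.arctan2(C[1]-.105,C[0]+.02)))
E
```

```text
scene [0.0522 0.1066] [-0.018   0.1064] angle 0.2
top [0.05   0.1039] [-0.0197  0.1042] angle -0.2
disc [-0.0039  0.1049] 12.370535850524902 -0.19668882906881283
```

Both views put the lever within 0.2° of straight forward, and the disc centre agrees. Next is the slide.

Emit:
arm_command:
  steps:
    - [0,0,0,-6.6]
    - [0,0,0,-6.6]
    - [0,0,0,-6.5]
    - [0,0,0,0]
    - [0,0,0,0]

```text
clock: 8.45
tcp_pos: [0.4365, 0.1018, 0.1973]
tool_rot: [[-0.974, 0.225, -0.001], [0.225, 0.974, -0.001], [0.001, -0.001, -1.0]]
contact_force: [0.8, 0.0, -0.0]
opening: -0.002
```

```bash
python3 - <<'E'
from h import *
togo([*j2w([-.130,0]),.055],np.degrees(a))
E
```

```text
clock 8.45 tcp [0.4365 0.1018 0.1973] -x dir -13.0 F [ 0.8  0.  -0. ] open -0.0022060319104188005
target [ 0.4302 -0.0995  0.055 ] tool-frame delta mm [ -39.1 -197.4  142.5] roll needed -0.7 tilt [-0.001 -0.001 -1.   ]
```

Emit:
arm_command:
  steps:
    - [-0.0078,-0.0395,0,-0.7]
    - [-0.0078,-0.0395,0,0]
    - [-0.0078,-0.0395,0,0]
    - [-0.0078,-0.0395,0,0]
    - [-0.0078,-0.0395,0,0]

```text
clock: 8.87
tcp_pos: [0.4329, -0.1005, 0.1977]
tool_rot: [[-0.977, 0.211, 0.0], [0.211, 0.977, -0.0], [-0.0, -0.0, -1.0]]
contact_force: [0.8, 0.2, 0.4]
opening: -0.002
```

Emit:
arm_command:
  steps:
    - [0,0,0.03,0]
    - [0,0,0.03,0]
    - [0,0,0.02,0]
    - [0,0,0,0]
    - [0,0,0,0]

```text
clock: 9.28
tcp_pos: [0.4327, -0.0989, 0.1172]
tool_rot: [[-0.978, 0.21, -0.003], [0.21, 0.978, -0.001], [0.002, -0.002, -1.0]]
contact_force: [0.2, 0.2, 0.1]
opening: 0.0
```

```bash
python3 - <<'E'
from h import *
from cell import env
togo([*j2w([-.130,0]),.055],np.degrees(a)); print((w2j(env.state()["tcp_pos"])*1000).round(1))
c=env.read_camera("scene");cv2.imwrite("pics/s7.png",cv2.resize(c["image"][165:315,200:400,::-1],None,fx=4,fy=4,interpolation=cv2.INTER_CUBIC))
E
```

```text
clock 9.2833 tcp [ 0.4327 -0.0989  0.1172] -x dir -12.1 F [0.2 0.2 0.1] open 0.00012712810565537568
target [ 0.4302 -0.0995  0.055 ] tool-frame delta mm [ 2.2 -1.  62.2] roll needed 0.1 tilt [-0.003 -0.001 -1.   ]
[-127.7    1.1]
```

View pics/s7.png

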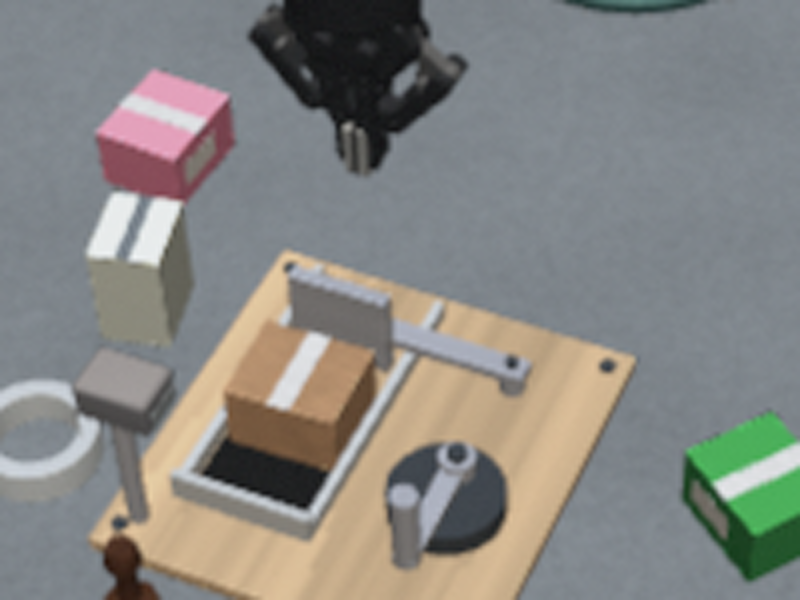

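```bash
python3 - <<'E'
from h import *
c=dict(np.load("top6.npz"))
for u,v in [(401,278),(409,278),(397,278)]: print((w2j(ray(c,u,v,.075))*1000).round(1))
E
```

```text
[ -86.7 -112.1]
[ -82.1 -132.3]
[ -89. -102.]
```

Emit:
arm_command:
  steps:
    - [0,0,0.02,0]
    - [0,0,0.02,0]
    - [0,0,0.022,0]
    - [0,0,0,0]
    - [0,0,0,0]

```text
clock: 9.75
tcp_pos: [0.434, -0.0984, 0.0565]
tool_rot: [[-0.978, 0.207, 0.0], [0.207, 0.978, -0.0], [-0.0, -0.0, -1.0]]
contact_force: [-0.2, -1.2, -0.1]
opening: 0.001
```

Emit:
arm_command:
  steps:
    - [-0.006,0,0,0]
    - [-0.006,0,0,0]
    - [-0.006,0,0,0]
    - [-0.005,0,0,0]
    - [-0.005,0,0,0]

```text
clock: 10.17
tcp_pos: [0.4621, -0.104, 0.0563]
tool_rot: [[-0.978, 0.206, 0.001], [0.206, 0.978, 0.0], [-0.001, 0.0, -1.0]]
contact_force: [-4.3, 0.0, 6.1]
opening: 0.003
```

Emit:
arm_command:
  steps:
    - [-0.005,0,0,0]
    - [-0.005,0,0,0]
    - [-0.005,0,0,0]
    - [-0.005,0,0,0]
    - [-0.005,0,0,0]

```text
clock: 10.58
tcp_pos: [0.4856, -0.1092, 0.0562]
tool_rot: [[-0.978, 0.207, -0.001], [0.207, 0.978, 0.001], [0.001, 0.001, -1.0]]
contact_force: [-4.9, 0.7, 9.5]
opening: -0.002
```

```bash
python3 - <<'E'
from h import *
from cell import env
togo([*j2w([-.051,0]),.055],np.degrees(a)); print((w2j(env.state()["tcp_pos"])*1000).round(1))
c=env.read_camera("scene");cv2.imwrite("pics/s8.png",cv2.resize(c["image"][195:345,200:400,::-1],None,fx=4,fy=4,interpolation=cv2.INTER_CUBIC))
E
```

```text
clock 10.5833 tcp [ 0.4856 -0.1092  0.0562] -x dir -11.9 F [-4.9  0.7  9.5] open -0.00240666575912037
target [ 0.5074 -0.1163  0.055 ] tool-frame delta mm [-22.8  -2.4   1.2] roll needed 0.3 tilt [-0.001  0.001 -1.   ]
[-73.8   2.3]
```

View pics/s8.png

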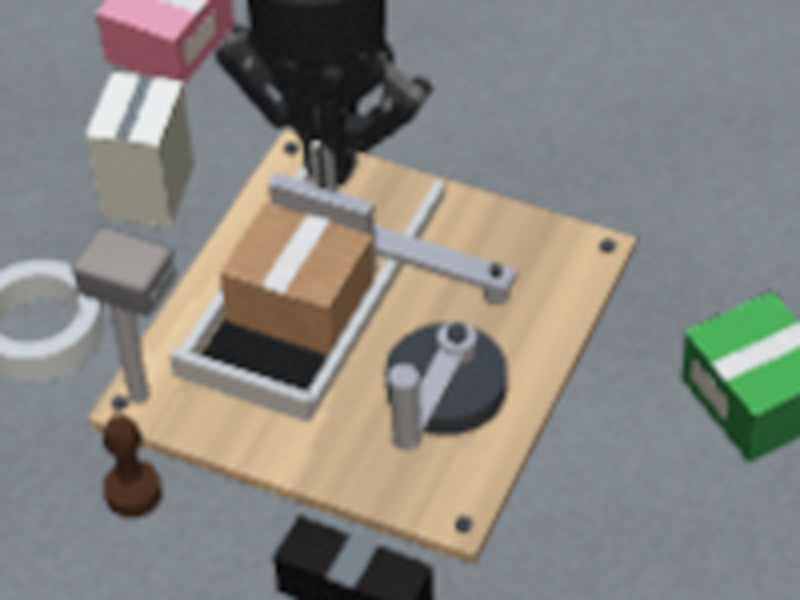

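Emit:
arm_command:
  steps:
    - [-0.004,0,-0.001,0]
    - [-0.004,0,-0.001,0]
    - [-0.004,0,-0.001,0]

```text
clock: 10.88
tcp_pos: [0.4979, -0.1118, 0.0588]
tool_rot: [[-0.978, 0.206, 0.0], [0.206, 0.978, -0.0], [-0.001, -0.0, -1.0]]
contact_force: [0.4, -0.1, 0.2]
opening: -0.002
```

Emit:
arm_command:
  steps:
    - [-0.004,0,0,0]
    - [-0.004,0,0,0]

```text
clock: 11.05
tcp_pos: [0.5057, -0.1134, 0.0587]
tool_rot: [[-0.978, 0.206, 0.0], [0.206, 0.978, -0.0], [-0.0, -0.0, -1.0]]
contact_force: [-0.3, -0.0, -0.3]
opening: -0.002
```

```bash
python3 - <<'E'
from h import *
from cell import env
togo([*j2w([-.051,0]),.055],np.degrees(a)); print((w2j(env.state()["tcp_pos"])*1000).round(1))
E
```

```text
clock 11.05 tcp [ 0.5057 -0.1134  0.0587] -x dir -11.9 F [-0.3 -0.  -0.3] open -0.0017006484164136593
target [ 0.5074 -0.1163  0.055 ] tool-frame delta mm [-2.3 -2.5  3.7] roll needed 0.3 tilt [ 0. -0. -1.]
[-53.3   2.5]
```

Force has dropped to zero, so I'll look before going further.

```bash
python3 - <<'E'
from h import *
from cell import env
for n in("scene","wrist"):
    c=env.read_camera(n);im=c["image"]
    cv2.imwrite(f"pics/{n}9.png",(cv2.resize(im[195:345,200:400],None,fx=4,fy=4,interpolation=cv2.INTER_CUBIC) if n=="scene" else im)[:,:,::-1])
E
```

```text
(no output)
```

View pics/scene9.png

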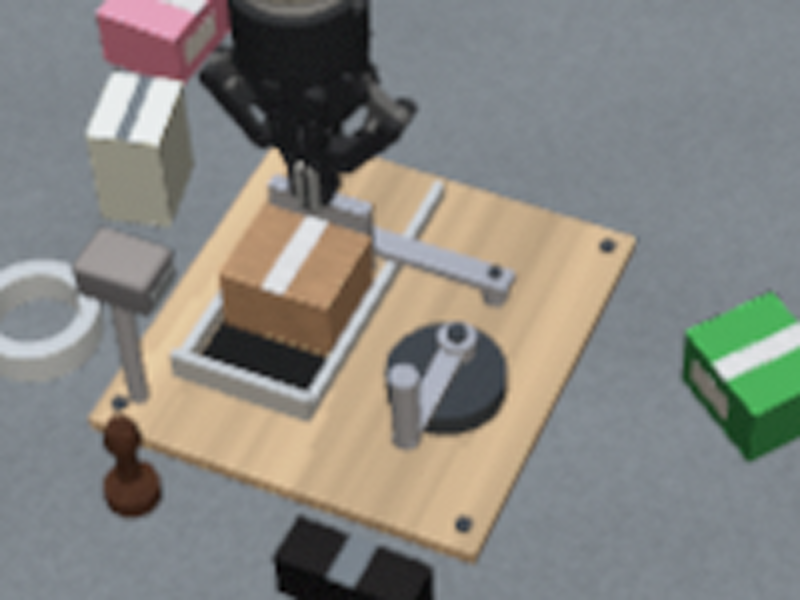

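View pics/wrist9.png

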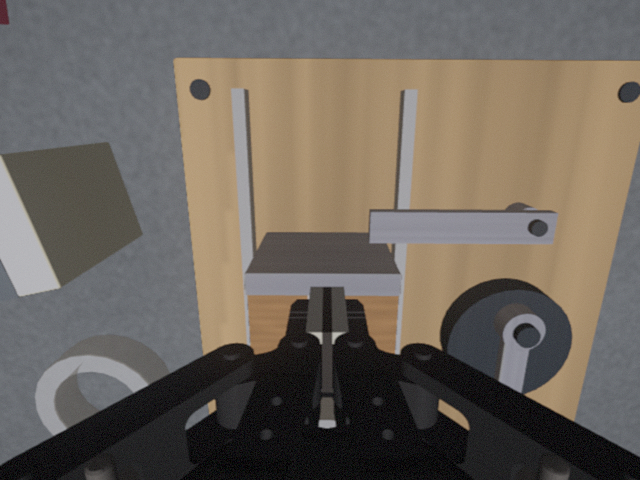

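```bash
python3 - <<'E'
from h import *
from cell import env
print(env.tip_extent)
for n,pts in(("wrist",[(325,292),(325,310),(325,330),(290,285),(360,285),(300,255),(280,310),(370,315),(460,227)]),("scene",[(276,246),(279,246),(275,243),(272,242),(288,248),(280,255),(272,255),(285,262)])):
    c=env.read_camera(n);D=c["depth"]
    for u,v in pts:
        d=D[v,u];X=c["R"].T@(d*np.linalg.solve(c["mtx"],[u,v,1.])-c["t"]);print(n,u,v,d,(w2j(X)*1000).round(0),(X[2]*1000).round(0))
E
```

```text
0.011
wrist 325 292 0.14630537 [-63.   0.] 84.0
wrist 325 310 0.13257845 [-63.   0.] 99.0
wrist 325 330 0.11985274 [-64.   0.] 112.0
wrist 290 285 0.15775871 [-61. -14.] 73.0
wrist 360 285 0.1567053 [-62.  14.] 74.0
wrist 300 255 0.17933758 [-65. -12.] 49.0
wrist 280 310 0.1796958 [-41. -21.] 56.0
wrist 370 315 0.17893015 [-39.  21.] 58.0
wrist 460 227 0.19219907 [-75.  67.] 33.0
scene 276 246 1.3081045 [-44.  -0.] 80.0
scene 279 246 1.3060405 [-45.   7.] 81.0
scene 275 243 1.2962872 [-40.  -0.] 93.0
scene 272 242 1.3243368 [-56. -17.] 74.0
scene 288 248 1.3200138 [-59.  23.] 68.0
scene 280 255 1.313425 [-36.  12.] 61.0
scene 272 255 1.3192772 [-33.  -7.] 57.0
scene 285 262 1.2998139 [-22.  32.] 60.0
```

Emit:
arm_command:
  steps:
    - [0,0,-0.01,0]
    - [0,0,-0.015,0]
    - [0.02,0,0,0]
    - [0.02,0,0,0]
    - [0.012,0.002,0,0]

```text
clock: 11.67
tcp_pos: [0.4525, -0.1005, 0.0843]
tool_rot: [[-0.978, 0.208, -0.001], [0.208, 0.978, 0.001], [0.001, 0.001, -1.0]]
contact_force: [-0.4, 0.4, -0.5]
opening: -0.003
```

```bash
python3 - <<'E'
from h import *
from cell import env
togo([*j2w([-.105,0]),.036],np.degrees(a))
c=env.read_camera("scene");im=c["image"];np.savez("s10.npz",**c)
cv2.imwrite("pics/s10.png",cv2.resize(im[200:300,220:350],None,fx=6,fy=6,interpolation=cv2.INTER_CUBIC)[:,:,::-1])
D=c["depth"]
s=env.state();T=np.array(s["tcp_pos"])
for dz in(-.03,-.02,-.011,0,.011,.02,.03): print(dz,((proj(c,T+[0,0,dz])-[220,200])*6).round())
E
```

```text
clock 11.6667 tcp [ 0.4525 -0.1005  0.0843] -x dir -12.0 F [-0.4  0.4 -0.5] open -0.00300316612566155
target [ 0.4546 -0.1048  0.036 ] tool-frame delta mm [-3.  -3.8 48.2] roll needed 0.3 tilt [-0.001  0.001 -1.   ]
-0.03 [424. 211.]
-0.02 [423. 193.]
-0.011 [422. 178.]
0 [420. 158.]
0.011 [419. 139.]
0.02 [418. 122.]
0.03 [417. 104.]
```

View pics/s10.png

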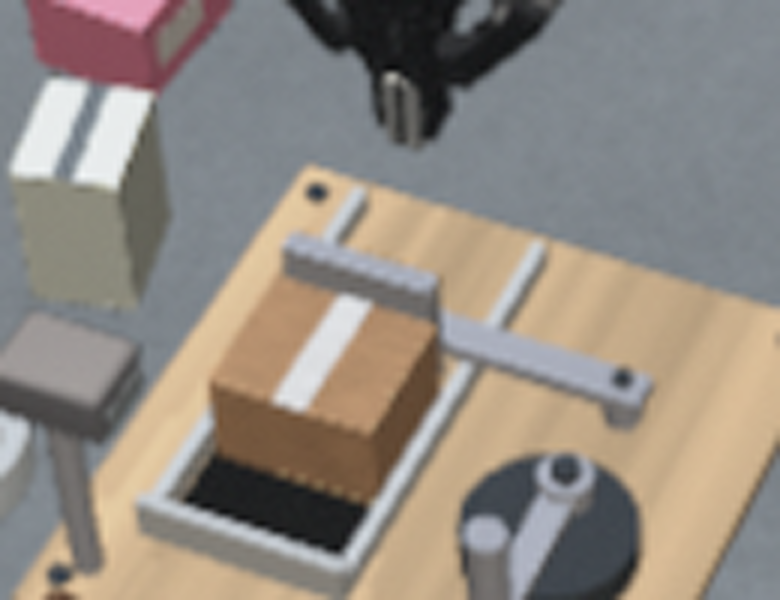

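The fingertips really sit about 13 to 16 mm above the reported TCP. They do not reach the nominal 11 mm below it. That's why they slipped over the plate's top after I raised the tool by 3 mm. The slide stopped part way, and the carton is upright. I'll go lower and push again.

Emit:
arm_command:
  steps:
    - [0,-0.003,0.015,0]
    - [0,0,0.015,0]
    - [0,0,0.012,0.3]
    - [0,0,0.011,0]
    - [0,0,0,0]

```text
clock: 12.13
tcp_pos: [0.4529, -0.1034, 0.0291]
tool_rot: [[-0.977, 0.212, -0.003], [0.212, 0.977, 0.0], [0.003, -0.001, -1.0]]
contact_force: [0.1, -0.2, 0.0]
opening: -0.004
```

Emit:
arm_command:
  steps:
    - [0,0,0,0]
    - [-0.005,0,0,0]
    - [-0.005,0,0,0]
    - [-0.005,0,0,0]

```text
clock: 12.47
tcp_pos: [0.4699, -0.1069, 0.0313]
tool_rot: [[-0.977, 0.211, 0.002], [0.211, 0.977, -0.0], [-0.002, 0.0, -1.0]]
contact_force: [-0.1, 0.4, -0.0]
opening: -0.003
```

```bash
python3 - <<'E'
from h import *
from cell import env
togo([*j2w([-.051,0]),.030],np.degrees(a)); print((w2j(env.state()["tcp_pos"])*1000).round(1))
c=env.read_camera("scene");im=c["image"]
cv2.imwrite("pics/s11.png",cv2.resize(im[200:300,220:350],None,fx=6,fy=6,interpolation=cv2.INTER_CUBIC)[:,:,::-1])
cv2.imwrite("pics/w11.png",env.read_camera("wrist")["image"][:,:,::-1])
E
```

```text
clock 12.4667 tcp [ 0.4699 -0.1069  0.0313] -x dir -12.2 F [-0.1  0.4 -0. ] open -0.0032459774516188167
target [ 0.5074 -0.1163  0.03  ] tool-frame delta mm [-38.6  -1.2   1.4] roll needed 0.0 tilt [ 0.002 -0.    -1.   ]
[-89.6   1.2]
```

View pics/s11.png

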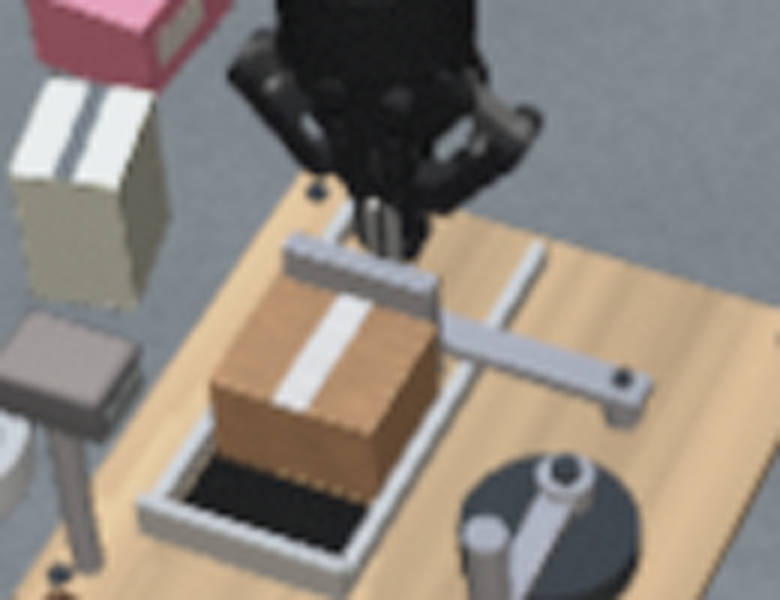

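View pics/w11.png

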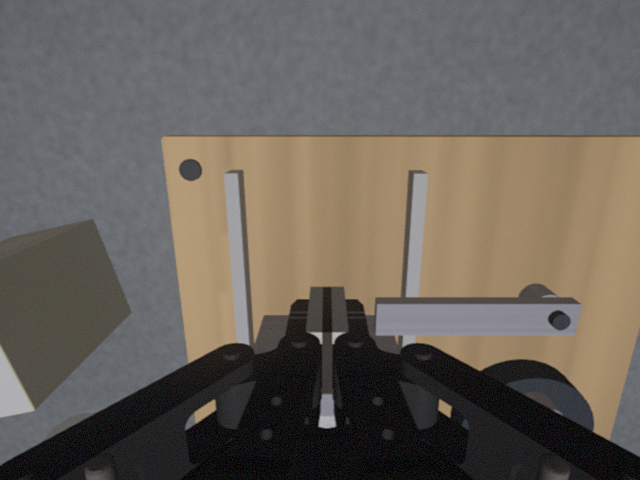

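The fingertips are behind the plate and below its top edge, so I'll push.

Emit:
arm_command:
  steps:
    - [-0.005,0,0,0]
    - [-0.005,0,0,0]
    - [-0.005,0,0,0]
    - [-0.004,0,0,0]
    - [-0.004,0,0,0]

```text
clock: 12.98
tcp_pos: [0.4903, -0.1113, 0.0305]
tool_rot: [[-0.977, 0.212, -0.002], [0.212, 0.977, 0.001], [0.002, 0.001, -1.0]]
contact_force: [-4.0, 1.6, 3.3]
opening: 0.004
```

Emit:
arm_command:
  steps:
    - [-0.004,0,0,0]
    - [-0.003,0,0,0]
    - [-0.003,0,0,0]

```text
clock: 13.23
tcp_pos: [0.5007, -0.1136, 0.0305]
tool_rot: [[-0.977, 0.212, -0.001], [0.212, 0.977, 0.0], [0.001, 0.0, -1.0]]
contact_force: [-3.6, 1.0, 1.3]
opening: 0.003
```

```bash
python3 - <<'E'
from h import *
from cell import env
togo([*j2w([-.051,0]),.030],np.degrees(a)); print((w2j(env.state()["tcp_pos"])*1000).round(1))
c=env.read_camera("scene");im=c["image"]
cv2.imwrite("pics/s12.png",cv2.resize(im[200:300,220:350],None,fx=6,fy=6,interpolation=cv2.INTER_CUBIC)[:,:,::-1])
E
```

```text
clock 13.2333 tcp [ 0.5007 -0.1136  0.0305] -x dir -12.2 F [-3.6  1.   1.3] open 0.0026858839379332857
target [ 0.5074 -0.1163  0.03  ] tool-frame delta mm [-7.1 -1.2  0.5] roll needed 0.0 tilt [-0.001  0.    -1.   ]
[-58.1   1.2]
```

View pics/s12.png

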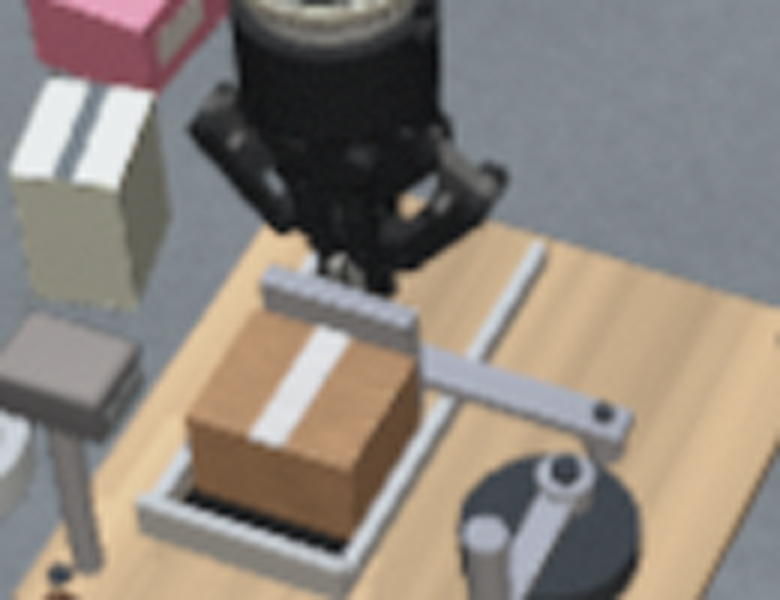

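It's moving well with about 3.6 N, so I'll continue to the stop and watch for a rise in force.

Emit:
arm_command:
  steps:
    - [-0.003,0,0,0]
    - [-0.003,0,0,0]
    - [-0.002,0,0,0]

```text
clock: 13.53
tcp_pos: [0.5085, -0.1153, 0.0304]
tool_rot: [[-0.977, 0.211, -0.001], [0.211, 0.977, 0.0], [0.001, 0.0, -1.0]]
contact_force: [-10.1, 1.7, 5.6]
opening: -0.0
```

Emit:
arm_command:
  steps:
    - [-0.002,0,0,0]
    - [-0.001,0,0,0]

```text
clock: 13.7
tcp_pos: [0.5083, -0.1152, 0.0304]
tool_rot: [[-0.977, 0.212, -0.007], [0.212, 0.977, 0.003], [0.007, 0.002, -1.0]]
contact_force: [-14.1, 2.2, 12.7]
opening: 0.001
```

Emit:
arm_command:
  steps:
    - [-0.001,0,0,0]
    - [-0.001,0,0,0]

```text
clock: 13.87
tcp_pos: [0.5082, -0.1152, 0.0302]
tool_rot: [[-0.977, 0.212, -0.01], [0.212, 0.977, 0.005], [0.011, 0.002, -1.0]]
contact_force: [-18.1, 5.4, 14.7]
opening: 0.001
```

The slide is against its stop: x has not moved while the force rose to 18 N. I'll back off and check.

Emit:
arm_command:
  steps:
    - [0.006,0,0,0]
    - [0.012,0,0,0]
    - [0.015,0,0,0]
    - [0.01,0,-0.03,0]
    - [0,0,-0.04,0]

```text
clock: 14.28
tcp_pos: [0.4685, -0.1071, 0.0992]
tool_rot: [[-0.977, 0.212, -0.006], [0.212, 0.977, -0.0], [0.006, -0.002, -1.0]]
contact_force: [-0.2, 1.6, -0.2]
opening: 0.002
```

Emit:
arm_command:
  steps:
    - [0,0.03,-0.04,0]
    - [0,0.04,-0.04,0]
    - [0,0.04,0,0]
    - [0,0.04,0,0]
    - [0,0.04,0,0]

```text
clock: 14.7
tcp_pos: [0.5109, 0.0654, 0.1654]
tool_rot: [[-0.977, 0.212, 0.006], [0.212, 0.977, 0.002], [-0.006, 0.003, -1.0]]
contact_force: [-0.3, -0.8, -1.1]
opening: -0.0
```

Emit:
arm_command:
  steps:
    - [0,0.03,0,0]
    - [0,0,0,0]
    - [0,0,0,0]

```text
clock: 14.95
tcp_pos: [0.5164, 0.0947, 0.1639]
tool_rot: [[-0.978, 0.207, 0.003], [0.207, 0.978, 0.0], [-0.003, 0.001, -1.0]]
contact_force: [-0.6, -0.9, 0.2]
opening: 0.002
```

```bash
python3 - <<'E'
from h import *
from cell import env
togo([.5,0,.2])
for n in("scene","top"):
    c=env.read_camera(n);np.savez(n+"13.npz",**c);D=c["depth"]
    u,v=proj(c,[*j2w([-.01,.05]),.04]).astype(int);print(n,"origin",u-70,v-52)
    cv2.imwrite(f"pics/{n}13.png",cv2.resize(c["image"][v-52:v+52,u-70:u+70,::-1],None,fx=5.7,fy=5.7,interpolation=cv2.INTER_CUBIC))
    cv2.imwrite(f"pics/{n}13f.png",c["image"][:,:,::-1])
E
```

```text
clock 14.95 tcp [0.5164 0.0947 0.1639] -x dir -12.0 F [-0.6 -0.9  0.2] open 0.0016351591183502174
target [0.5 0.  0.2] tool-frame delta mm [ -3.7 -96.  -36.2] roll needed None tilt [ 0.003  0.    -1.   ]
scene origin 220 221
top origin 275 184
```

View pics/scene13.png

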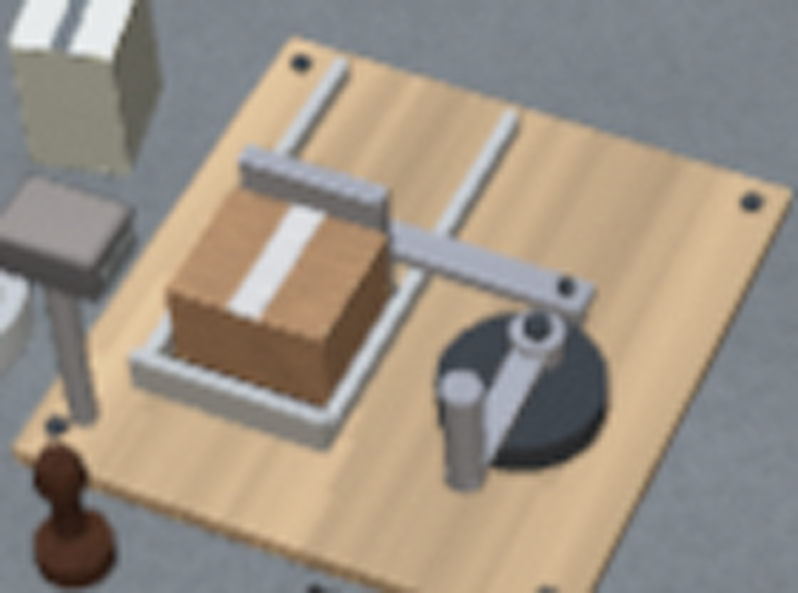

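View pics/top13.png

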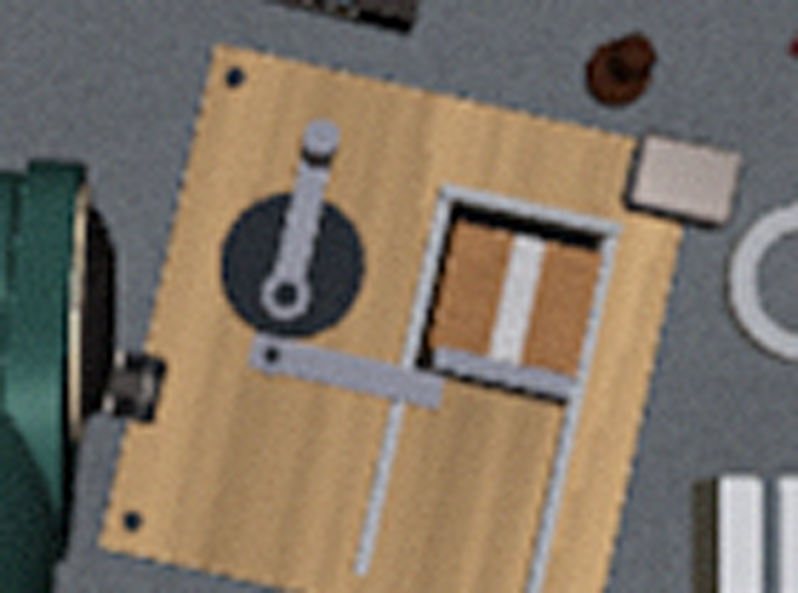

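View pics/top13f.png

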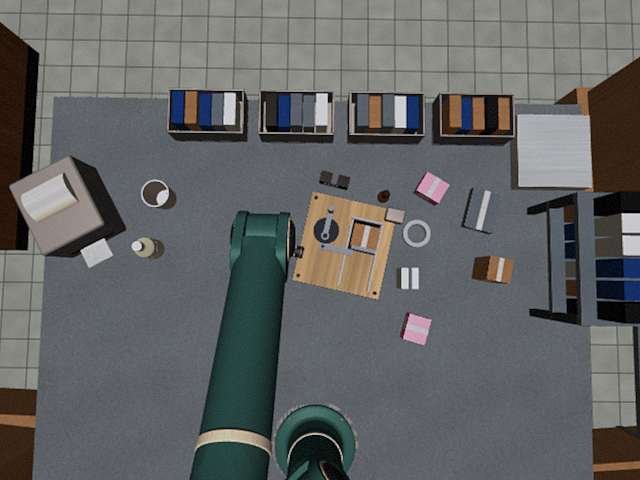

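```bash
python3 - <<'E'
from h import *
c=dict(np.load("top13.npz"));f=lambda x:(275+x[0]/5.7,184+x[1]/5.7)
for n,p,z in[("roller before",(247,463),.036),("roller now",(271,354),.036),("carton top",(515,297),.057),("peg",(322,136),.085)]:print(n,(w2j(ray(c,*f(p),z))*1000).round(1))
D=c["depth"];im=dict(np.load("scene13.npz"))
for u,v in [(356,236),(372,238)]:
    d=D[v,u];X=c["R"].T@(d*np.linalg.solve(c["mtx"],[u,v,1.])-c["t"]);print("carton top z",X[2].round(4))
s=dict(np.load("scene13.npz"))
for q in[(566,287)]:print("S roller",(w2j(ray(s,220+q[0]/5.7,221+q[1]/5.7,.036))*1000).round(1))
E
```

```text
roller before [-101.4  103.8]
roller now [-48.8 104.2]
carton top [ 1.  -0.2]
peg [ 50.  103.9]
carton top z 0.0564
carton top z 0.0571
S roller [-45.7 107. ]
```

```bash
python3 - <<'E'
from cell import env
print(env.hand_in(), env.state()["clock"])
E
```

```text
the job is handed in; nothing more can be done
the job is handed in; nothing more can be done
```

The job is done and handed in: I turned the cam to its low point first, then pushed the slide fully home, which put the carton in the scanning bay. All of it was pushing with closed fingertips, and the clock stood at about 15 s.

**Cam:** I pushed the peg from about 112° round to straight forward. Before I moved the slide, the two views gave the lever angle as +0.2° and −0.2°, and the disc centre agreed. The peg was still in place at the end.

**Slide:** It took two pushes. The real fingertips sit about 13–16 mm higher than the reported tool position implies. When I raised the tool 3 mm mid-push, they slipped over the top of the pusher plate with the slide about half-way. I backed off, went lower and pushed again until it stopped moving and the force rose to 18 N. The camera shows about 53 mm of travel from a start I estimated at 2–4 mm, in line with the full 55 mm.

**Carton:** It is upright, with its centre at about x = 1, y = 0 mm in the jig frame and its top at 57 mm. The last pictures show nothing else moved, except the green look-alike, which the arm hid in the top view. It was undisturbed in the last view that showed it, and the fingers stayed well above it. The robot ended clear of everything.

**Disagreements:** The scene and top cameras differed by about 3 mm on the roller and peg. Upward force also read up to 15 N while I pressed against the stop.

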